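# Lock the charger away under the sliding lid

### The arm

A 6-joint arm with a two-finger parallel gripper is mounted at the origin on the work surface. World frame = base frame: x ahead of the robot, y to its left, z up, the work surface at z = 0. Lengths are in m, angles in rad, forces in N, time in s.
With the tool pointing down it reaches from about 0.275 to 0.825 m from the base axis. Payload 5.2 kg.
Tool frame: the origin (TCP) lies on the centre line of the jaws, within the pads' length; the fingertips stand 17 mm ahead of it and the grasp point (between the pads) lies 2 mm behind it (tip_extent is the distance from the TCP to the fingertips, in m); z points along the fingers, y is the direction in which the jaws open and shut (so a half turn about z gives the same grasp; the last joint's range is limited). The gripper opens to 93 mm and grips with 3 to 60 N. Pads are 15 mm wide; open, the fingers measure 128 mm over their backs; the gripper's body (75 mm by 188 mm) begins 65 mm behind the grasp point.
Start: joints at [-1.515, 0.259, 1.535, -0, 1.348, -0.203], TCP at [0.141, -0.532, 0.236] pointing down, gripper open.
Joint ranges: [-3.14, 3.14], [-0.91, 2.08], [0.19, 2.58], [-1.22, 4.36], [0.22, 2.71], [-3.12, 3.12]. Speed limits (rad/s): [2.57, 2.57, 3.14, 3.14, 3.14, 3.14].

### API

Orientations are given as a unit quaternion [x, y, z, w].
In Python, from rig import reach, line_to, move_j, grip, pause, inverse_kinematics, get_image, calibration, PlanningError, job_done, search_frame, outline_of, read_time_s, read_qpos, read_qvel, read_tau, read_eef_pos, read_tcp_rot, read_contact_force, read_ft_torque, read_width, tip_extent gives the robot as it stands. Calls block until the motion is done:
- reach(position, orientation): joint-space move of the TCP to a pose.
- line_to(position, rot=None, rate=0.15, f_stop=None): straight line of the TCP; rot=None keeps the orientation; rate is the mean speed in m/s. With f_stop (N) it stops when the force on the tool has changed by that much, and returns True; else False.
- move_j(angles): joint-space move.
- grip(opening, effort=None): finger opening in m; effort is the grip in N (None keeps the last); returns when the fingers have stopped.
- pause(seconds).
- inverse_kinematics(position, orientation): joint angles nearest the present ones, or None.
- get_image(name): name is "scene" or "top"; returns the picture (384x512x3 uint8, blue, green, red); there is no depth.
- calibration(name): a dict with "fov_y" (degrees; the focal length in pixels is half the picture's height over the tangent of half this angle, whatever the lens; pixels are square), "cx", "cy" (the principal point, pixels), "dist" ([k1, k2, p1, p2, k3] as OpenCV has them; the pictures are not rectified), "cam_to_world" (4x4, takes a point from camera to world coordinates). Camera axes: x right, y down, z forward; pixel columns grow to the right and rows downward; lengths in m; the calibration is good to about 2 mm. A picture is of the moment at which its call begins. calibration takes no time and is no camera call.
A pose or a line that the arm cannot do raises PlanningError and nothing moves.
- job_done(): hands the job in, once; it reports no verdict.
Trained networks look in the newest picture that a camera, given by its name, has taken for a name from the list of things; names that differ only in an ending like _2 or _b are one class to them, and where a whole thing is asked for, a point or a joint stands for the part that bears it (a point fixed in the world has none). Each returns a list of dicts, best first, with "score" (0 to 1); they miss things now and then, are a little off and sometimes report something else, mostly with a low value. They report only what shows in the picture. A call takes as long as a camera call.
- search_frame(camera, query): "uv" ([column, row] in pixels, amid what is visible of it).
- outline_of(camera, query): "pixels" (384x512 bool, what is visible of it) and "uv" ([column, row] in pixels, amid what is visible of it).
Readings, each from a call of its own:
- read_time_s(): time.
- read_qpos(): joint angles.
- read_qvel(): joint speeds.
- read_tau(): joint torques, N m.
- read_eef_pos(): TCP position.
- read_tcp_rot(): TCP orientation.
- read_contact_force(): force on the tool from outside, world axes, zero at the start.
- read_ft_torque(): the same for the moment, N m.
- read_width(): finger opening in m.
Only numpy, scipy, OpenCV 4.12 (cv2) and the standard library are available. Lean on these libraries where they do the work, as an engineer would, in place of code of your own. Each camera call takes 0.05 s, during which the arm holds its last target. There are 200 camera calls.

### The job

Put the black plug-in charger away: set it down gently inside the open well of the grey document box (do not drop it in from above), let go, then close the box's sliding lid. The lid is caught by a detent hidden in its rails: raise it by its handle just far enough to clear the bump, but not so far that it catches above, slide it across, and leave it fully shut and lying down flat. Leave the other things on the desk where they are.

Things in the scene. Friction and masses are not known exactly. Their poses are not given: they have to be found in the camera images.
- box: Grey steel document box fixed to the desk, 154 (x) x 290 mm (y), 81 mm high over its rails. Origin: centre of its underside; yaw within 0.35 of zero. The -y half is an open well, the +y half a closed deck 45 mm high on which the lid is parked. Along both long sides stand covered rails, 45 to 81 mm above the desk (60 to 77 mm either side of the middle); all between them is open from above.
- well (a point): Centre of the floor of the box's open well, 67 mm to -y of the box's middle and 5 mm above the desk, box axes. The well is 108 mm (x) by 122 mm (y), its rim 45 mm above the desk.
- charger_mid (a point): Centre of the loose black charger, a block 46 (its x) by 42 (its y) by 28 mm (z up) with two metal pins 16 mm long and 5 mm thick sticking out of its +x side at mid-height, 50 to 100 g. It lies flat on the desk, any yaw within 1.5 rad.
- lid_handle (a point): Centre of the black block handle in the middle of the lid: 50 mm across the travel (box x), 16 mm along it (box y), 40 mm high. It is 70 mm above the desk with the lid down, 72 mm to +y of the box's middle when parked. The lid is a steel plate 116 x 130 x 5 mm; it weighs 3 N, slides with 1 to 2 N of friction and cannot tilt or leave its rails.
- lid_slide (a joint): Travel of the lid in m towards the box's -y end: 0 parked (well open), 0.140 fully shut against its end stop. It starts between 0 and 0.015. The detent stops it at 0.023 unless it is raised by the right amount; past 0.046 it is through, can be let down and slides freely to the end.
- lid (a joint): How far the lid is raised in m: 0 down, 0.020 at its upper stop; it falls by its weight. The detent hidden in the rails is a rigid gate, bump below, tooth above: the lid passes only if raised by the bump's height or up to 4.5 mm more. That height differs from box to box, 4 to 14 mm: find it by feel. Raise a little, push lightly along; if it stops hard at 0.023, ease back and try another.
- mouse: Bystander: black computer mouse, 105 x 60 x 34 mm; origin under its centre.
- phone: Bystander: phone lying flat, 150 x 72 x 9 mm; origin under its centre.
- speaker: Bystander: black desktop speaker, 75 x 80 x 110 mm tall; origin under its centre.

How it is judged:
By the outcome, as a careful person would: the job done as asked, in the order asked, and still so for the second after the job is handed in, with the robot touching nothing.
It also fails if it takes over 56 s, if anything falls off the work surface, if the arm or the gripper's body presses on something with over 40 N, if the wrist force passes 120 N, or if a joint passes its speed limit or range.

## Working session

There is one attempt and no reset: what is moved stays moved. The work goes in short steps, each a Python script; the robot and the scene stay as the last script left them, time stands still between calls to the robot, and variables do not carry over. Pictures are saved under pics/ and viewed, about 8 in all and at most 12, crops included, and the job is handed in when it is done.

```bash
ls; mkdir -p pics; python3 - <<'E'
from rig import *
import cv2,numpy as np
for n in("scene","top"):
    im=get_image(n); cv2.imwrite(f"pics/{n}0.png",im)
    c=calibration(n); print(n,c)
    for q in("box","charger_mid","lid_handle","mouse","phone","speaker","well"):
        try: print(q,[(np.round(d["uv"],1).tolist(),round(d["score"],2)) for d in search_frame(n,q)[:3]])
        except Exception as e: print(q,e)
print(read_time_s(),read_tcp_rot(),tip_extent)
a=cv2.imread("pics/scene0.png");b=cv2.imread("pics/top0.png")
cv2.imwrite("pics/both.png",np.vstack([a,b])[:, :] if 0 else cv2.resize(np.hstack([a,b]),(800,300)))
E
```

```text
pics
scene {'fov_y': 55.23324600838401, 'cx': 251.00244792507178, 'cy': 187.63209237126517, 'dist': array([-0.08227568,  0.        ,  0.        ,  0.        ,  0.        ]), 'cam_to_world': array([[-0.16251877,  0.82039936, -0.54820848,  1.05608706],
       [ 0.98670443,  0.13592515, -0.08909947,  0.07675419],
       [ 0.00141817, -0.55540008, -0.83158207,  0.7123495 ],
       [ 0.        ,  0.        ,  0.        ,  1.        ]])}
box [([337.9, 182.5], 0.68)]
charger_mid [([184.1, 148.8], 0.74)]
lid_handle [([368.1, 182.1], 0.78), ([368.6, 183.2], 0.65)]
mouse [([111.2, 230.8], 0.67)]
phone [([354.0, 279.7], 0.72)]
speaker [([242.7, 258.5], 0.64)]
well [([338.2, 182.1], 0.67)]
top {'fov_y': 53.85547807569986, 'cx': 259.2061870105688, 'cy': 199.62834212666476, 'dist': array([-0.10212551,  0.        ,  0.        ,  0.        ,  0.        ]), 'cam_to_world': array([[-0.0195684 , -0.99696189,  0.07539272,  0.56336633],
       [-0.99974699,  0.01867491, -0.01253807,  0.01042073],
       [ 0.01109203, -0.07561899, -0.99707509,  0.9616115 ],
       [ 0.        ,  0.        ,  0.        ,  1.        ]])}
box [([181.7, 229.9], 0.72)]
charger_mid [([332.9, 243.9], 0.93)]
lid_handle [([155.7, 223.4], 0.62)]
mouse [([364.4, 150.2], 0.7)]
phone [([170.7, 145.7], 0.88)]
speaker [([250.5, 132.4], 0.56)]
well [([180.3, 228.8], 0.78)]
0.8 [ 9.91641576e-01  1.29023192e-01 -2.12994839e-06  1.08364111e-05] 0.017
```

View pics/top0.png

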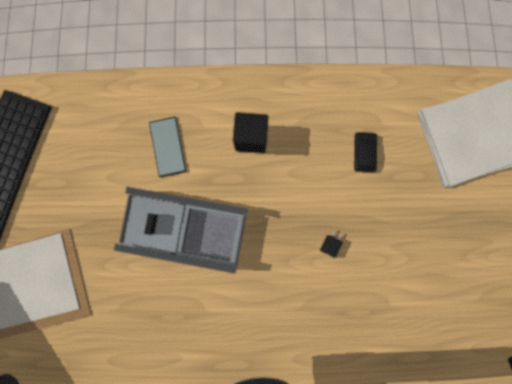

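View pics/scene0.png

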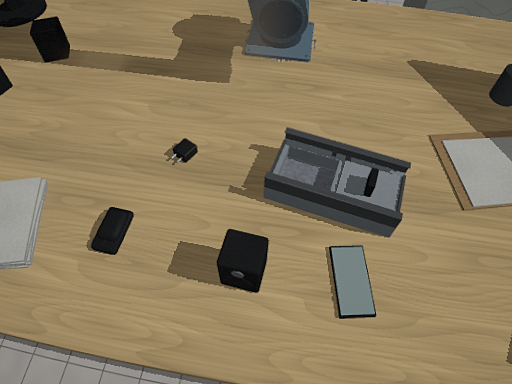

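The top view shows the box at about (181,230) with its well on the right (image right is -y) and its handle at (156,223). The charger is at (333,245) with its pins pointing up-right. The scene view agrees. Next I fit the known shapes to the silhouettes in both cameras.

```bash
cat > vis.py <<'E'
import numpy as np,cv2
from scipy.optimize import minimize
from rig import *
def proj(cam,P):
    c=calibration(cam);T=np.linalg.inv(c["cam_to_world"]);f=192/np.tan(np.radians(c["fov_y"])/2)
    K=np.array([[f,0,c["cx"]],[0,f,c["cy"]],[0,0,1.]])
    return cv2.projectPoints(np.asarray(P,float),cv2.Rodrigues(T[:3,:3])[0],T[:3,3],K,c["dist"])[0][:,0]
def block(x0,x1,y0,y1,z0,z1):
    return np.array([[x,y,z] for x in(x0,x1) for y in(y0,y1) for z in(z0,z1)])
BOX=[block(-.077,.077,-.145,.145,0,.045),block(-.077,-.060,-.145,.145,0,.081),block(.060,.077,-.145,.145,0,.081)]
CH=[block(-.023,.023,-.021,.021,0,.028)]
PINS=[block(.023,.039,y-.0025,y+.0025,.0115,.0165) for y in(-.0095,.0095)]
S=4
def sil(cam,parts,p):
    m=np.zeros((384*S,512*S),np.uint8);c,s=np.cos(p[2]),np.sin(p[2]);R=np.array([[c,-s,0],[s,c,0],[0,0,1]])
    for b in parts:
        uv=proj(cam,b@R.T+[p[0],p[1],0]); h=cv2.convexHull(((uv+.5)*S-.5).astype(np.float32))
        cv2.fillConvexPoly(m,h.round().astype(int),255)
    return cv2.resize(m,(512,384),interpolation=cv2.INTER_AREA)/255.
def fit(masks,parts,p0,st=(.01,.01,.1)):
    def cost(p):
        e=0
        for cam,m in masks.items():
            r=sil(cam,parts,p); e+=1-np.minimum(r,m).sum()/np.maximum(r,m).sum()
        return e
    best=None
    for dy in(0,.5,-.5):
        p=np.array(p0,float)+[0,0,dy*3*st[2]]
        sx=np.vstack([p]+[p+np.eye(3)[i]*st[i] for i in range(3)])
        r=minimize(cost,p,method="Nelder-Mead",options=dict(initial_simplex=sx,xatol=1e-4,fatol=1e-4,maxfev=150))
        if best is None or r.fun<best.fun: best=r
    return best.x,best.fun
def ray(cam,uv,z):
    c=calibration(cam);f=192/np.tan(np.radians(c["fov_y"])/2)
    K=np.array([[f,0,c["cx"]],[0,f,c["cy"]],[0,0,1.]])
    n=cv2.undistortPoints(np.array([[uv]],float),K,c["dist"])[0,0];T=c["cam_to_world"]
    d=T[:3,:3]@[*n,1];o=T[:3,3];return o+d*(z-o[2])/d[2]
E
cat > m.py <<'E'
from vis import *
M={}
ims={}
for cam in("top","scene"):
    ims[cam]=get_image(cam)
    for q in("box","charger_mid","lid_handle"):
        r=outline_of(cam,q)
        if r: M[q,cam]=r[0]["pixels"].astype(float);print(q,cam,M[q,cam].sum(),round(r[0]["score"],2),np.round(r[0]["uv"],1),ray(cam,r[0]["uv"],{"box":.04,"charger_mid":.014,"lid_handle":.07}[q]).round(4))
for cams in(["top","scene"],["top"],["scene"]):
    b,e=fit({c:M["box",c] for c in cams},BOX,[*ray("top",(181.7,229.9),.04)[:2],-.1]);print("box",cams,b.round(4),round(e,3))
    if len(cams)==2:B=b
best=None
for cams in(["top","scene"],["top"],["scene"]):
    for y in(-1,-.5,0):
        b,e=fit({c:M["charger_mid",c] for c in cams},CH+PINS,[*ray("top",(332.9,243.9),.014)[:2],y],(.006,.006,.15));print("ch",cams,b.round(4),round(e,3))
        if len(cams)==2 and(best is None or e<best[1]):best=(b,e)
C=best[0]
# dark handle
for cam in("top","scene"):
    g=ims[cam].max(2); c,s=np.cos(B[2]),np.sin(B[2])
    m=(g<55)&(sil(cam,[block(-.045,.045,.03,.11,.05,.09)],B)>.5)
    m=m.astype(np.uint8); n,_,st,ce=cv2.connectedComponentsWithStats(m); i=1+st[1:,4].argmax();mm=(_==i).astype(float)
    es=[]
    for t in np.arange(0,.0155,.0005):
        r=sil(cam,[block(-.025,.025,.072-t-.008,.072-t+.008,.05,.09)],B);es.append((1-np.minimum(r,mm).sum()/np.maximum(r,mm).sum(),round(t,4)))
    print("lid t",cam,min(es),ce[i],st[i])
np.save("poses.npy",np.array([B,C]))
v=[]
for cam in("top","scene"):
    im=cv2.resize(ims[cam],None,fx=3,fy=3,interpolation=cv2.INTER_CUBIC)
    for parts,p in((BOX,B),(CH+PINS,C)):
        for b in parts:
            cs=(sil(cam,[b],p)>.5).astype(np.uint8);cs=cv2.resize(cs,None,fx=3,fy=3,interpolation=cv2.INTER_NEAREST)
            cv2.drawContours(im,cv2.findContours(cs,0,2)[0],-1,(0,0,255),1)
    x,y=(105,175) if cam=="top" else(155,120); v.append(im[y*3:y*3+300,x*3:x*3+780])
cv2.imwrite("pics/fit.png",np.vstack(v)[:600,:800])
E
python3 m.py
```

```text
box top 8049.0 0.65 [182.8 230.8] [0.5604 0.1865 0.04  ]
charger_mid top 359.0 0.9 [333.3 244. ] [ 0.5198 -0.1853  0.014 ]
lid_handle top 2624.0 0.62 [155.9 226.4] [0.5719 0.2448 0.07  ]
box scene 10378.0 0.81 [340.2 183.8] [0.5702 0.1993 0.04  ]
charger_mid scene 427.0 0.8 [183.3 147.6] [ 0.5055 -0.1829  0.014 ]
lid_handle scene 2203.0 0.85 [369.5 184.4] [0.583  0.2564 0.07  ]
box ['top', 'scene'] [ 0.5633  0.1882 -0.1971] 0.061
box ['top'] [ 0.5646  0.1875 -0.2015] 0.021Traceback (most recent call last):
  File "m.py", line 10, in <module>
    b,e=fit({c:M["box",c] for c in cams},BOX,[*ray("top",(181.7,229.9),.04)[:2],-.1]);print("box",cams,b.round(4),round(e,3))
        ~~~^^^^^^^^^^^^^^^^^^^^^^^^^^^^^^^^^^^^^^^^^^^^^^^^^^^^^^^^^^^^^^^^^^^^^^^^^^
  File "vis.py", line 30, in fit
    r=minimize(cost,p,method="Nelder-Mead",options=dict(initial_simplex=sx,xatol=1e-4,fatol=1e-4,maxfev=150))
    res = _minimize_neldermead(fun, x0, args, callback, bounds=bounds,
                               **options)
    fsim[j] = func(sim[j])
              ~~~~^^^^^^^^
    fx = function(np.copy(x), *(wrapper_args + args))
  File "vis.py", line 24, in cost
    r=sil(cam,parts,p); e+=1-np.minimum(r,m).sum()/np.maximum(r,m).sum()
  File "vis.py", line 17, in sil
    uv=proj(cam,b@R.T+[p[0],p[1],0]); h=cv2.convexHull(((uv+.5)*S-.5).astype(np.float32))
  File "vis.py", line 5, in proj
    c=calibration(cam);T=np.linalg.inv(c["cam_to_world"]);f=192/np.tan(np.radians(c["fov_y"])/2)
ValueError: time passes only in moves, steps and waits
```

```bash
sed -i 's/^def proj/_C={n:calibration(n) for n in("top","scene")}\ndef proj/; s/c=calibration(cam)/c=_C[cam]/' vis.py; time python3 m.py
```

```text
box top 8220.0 0.8 [182.9 232.4] [0.5565 0.1863 0.04  ]
charger_mid top 317.0 0.85 [330.2 242. ] [ 0.525  -0.1776  0.014 ]
lid_handle top 2628.0 0.74 [155.5 227.8] [0.5686 0.2457 0.07  ]
box scene 10342.0 0.76 [336.6 183.1] [0.5696 0.1913 0.04  ]
charger_mid scene 420.0 0.84 [183.1 148.1] [ 0.5071 -0.183   0.014 ]
lid_handle scene 2163.0 0.7 [369.5 185. ] [0.5846 0.2564 0.07  ]
box ['top', 'scene'] [ 0.5636  0.1879 -0.1992] 0.071
box ['top'] [ 0.5644  0.187  -0.2009] 0.032
box ['scene'] [ 0.5615  0.1895 -0.2033] 0.022
ch ['top', 'scene'] [ 0.5124 -0.1775 -0.5075] 0.328
ch ['top', 'scene'] [ 0.5124 -0.1775 -0.5262] 0.326
ch ['top', 'scene'] [ 0.5131 -0.1772 -0.5374] 0.323
ch ['top'] [ 0.5152 -0.1781 -0.4865] 0.187
ch ['top'] [ 0.5154 -0.1783 -0.4801] 0.188
ch ['top'] [ 0.5157 -0.1776 -0.4618] 0.189
ch ['scene'] [ 0.5109 -0.1777 -0.5016] 0.098
ch ['scene'] [ 0.5109 -0.1777 -0.4881] 0.098
ch ['scene'] [ 0.5099 -0.1771 -0.4946] 0.098
lid t top (np.float64(0.34086973100939), np.float64(0.0045)) [151.08588957 223.79754601] [145 215  12  19 163]
lid t scene (np.float64(0.1524061604289808), np.float64(0.0005)) [370.75303644 181.951417  ] [363 168  16  29 247]
real	0m20.853s
user	0m26.575s
sys	0m20.206s
```

View pics/fit.png

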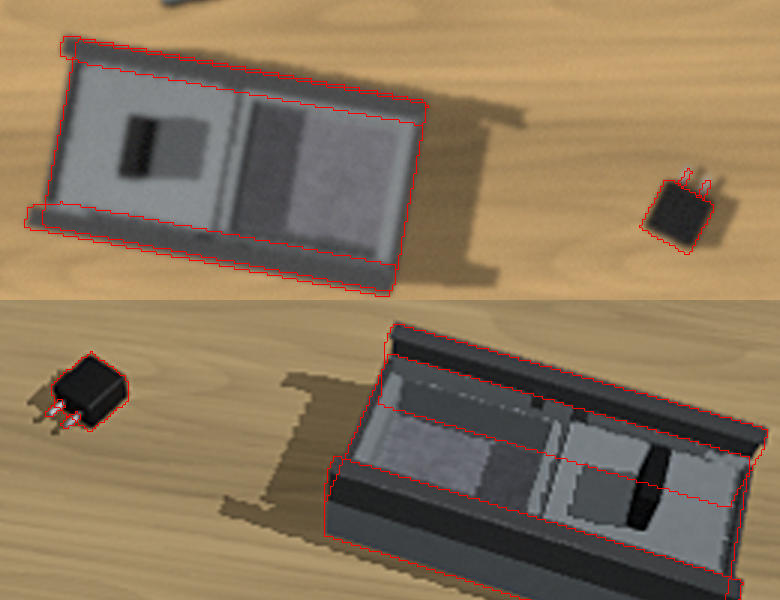

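The box fit is good: (0.5636, 0.188), yaw -0.20, with the two cameras within 3 mm of each other. The charger is at about (0.5125, -0.178), yaw -0.5. Next I grasp the charger across its y sides.

```bash
cat > h.py <<'E'
import numpy as np
from rig import *
B=np.array([.5632,.1882,-.200])
def q(yaw): return [np.cos(yaw/2),np.sin(yaw/2),0,0]
def bx(x,y,z):
    c,s=np.cos(B[2]),np.sin(B[2]); return [B[0]+c*x-s*y,B[1]+s*x+c*y,z]
def tobox(p):
    c,s=np.cos(B[2]),np.sin(B[2]); d=np.array(p)[:2]-B[:2]; return np.array([c*d[0]+s*d[1],-s*d[0]+c*d[1],p[2]])
def st(m=""): print(m,"t",round(read_time_s(),2),"p",np.round(read_eef_pos(),4),"box",tobox(read_eef_pos()).round(4),"F",np.round(read_contact_force(),2),"w",round(read_width(),4),flush=True)
E
python3 - <<'E'
from h import *
import cv2
st()
C=[.5125,-.178]; Q=q(-.5)
reach([*C,.13],Q); grip(.075,15)
print(line_to([*C,.022],f_stop=8)); st("down")
grip(.0,15); st("gripped")
line_to([*C,.17],rate=.2); st("up")
reach(bx(0,-.067,.17),q(-.2)); st("over well")
cv2.imwrite("pics/over.png",np.hstack([get_image("scene")[60:300,100:500],get_image("top")[100:340,60:460]]))
E
```

```text
t 1.6 p [ 0.1408 -0.5317  0.2357] box [-0.271  -0.7895  0.2357] F [-0.56  1.06  0.44] w 0.0929
False
down t 4.91 p [ 0.5131 -0.1783  0.0226] box [ 0.0237 -0.3692  0.0226] F [ 0.51  0.47 -0.24] w 0.0753
gripped t 5.53 p [ 0.5127 -0.178   0.0223] box [ 0.0232 -0.3689  0.0223] F [0.29 0.9  2.89] w 0.0417
up t 6.42 p [ 0.5117 -0.1776  0.1688] box [ 0.0222 -0.3687  0.1688] F [-1.1   0.08 -0.91] w 0.0418
over well t 7.58 p [0.5499 0.1216 0.1696] box [ 0.0003 -0.0679  0.1696] F [ 0.02  0.93 -0.77] w 0.0416
```

View pics/over.png

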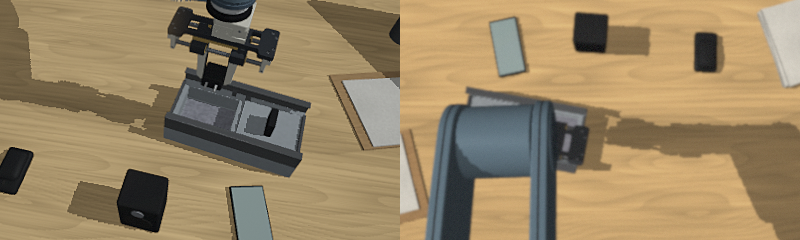

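The charger is held (width 41.7 mm) over the well, and the lid is parked clear of the gripper. Now I lower it gently.

```bash
python3 - <<'E'
from h import *
import cv2
line_to(bx(0,-.067,.040),rate=.12); st()
print(line_to(bx(0,-.067,.0265),rate=.02,f_stop=3.5)); st("down")
grip(.060); st("open")
line_to(bx(0,-.067,.15),rate=.15); st("up")
reach(bx(0,.068,.16),q(-.2)); st("over handle")
cv2.imwrite("pics/placed.png",cv2.resize(get_image("scene")[80:260,240:440],None,fx=3,fy=3))
E
```

```text
t 8.92 p [0.5506 0.1225 0.0407] box [ 0.0006 -0.0669  0.0407] F [ 0.97 -0.22 -0.19] w 0.0423
True
down t 9.53 p [0.5496 0.1225 0.0272] box [-0.0003 -0.0671  0.0272] F [-0.9   0.07  4.7 ] w 0.0418
open t 10.07 p [0.5489 0.1225 0.0266] box [-0.001  -0.0672  0.0266] F [-0.27 -0.26 -0.13] w 0.0601
up t 11.05 p [0.5492 0.1225 0.1491] box [-0.0007 -0.0672  0.1491] F [-0.36 -0.15  0.13] w 0.0602
over handle t 11.65 p [0.5759 0.2553 0.1586] box [-0.0009  0.0683  0.1586] F [ 0.06  0.02 -0.63] w 0.0599
```

View pics/placed.png

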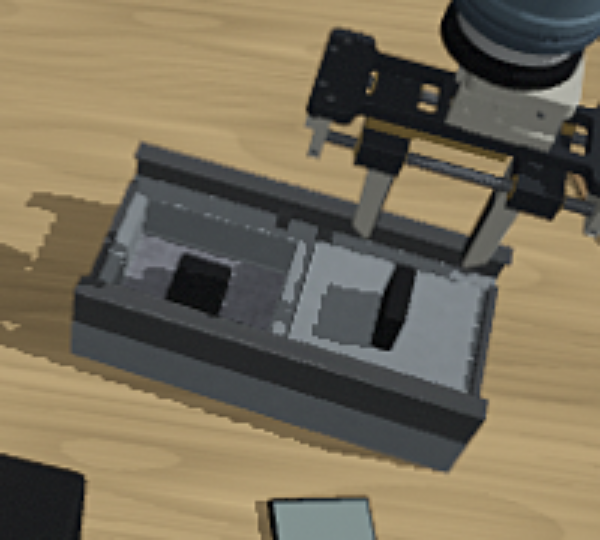

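The charger sits in the well, at around (200,283) in the crop, below the rim. Next I grip the handle and find the stop with the lid down as a reference.

```bash
python3 - <<'E'
from h import *
print(line_to(bx(0,.068,.073),rate=.12,f_stop=8)); st("down")
grip(0,5); st("soft")
p=read_eef_pos(); y0=tobox(p)[1]
grip(0,30); st("firm")
print(line_to(bx(0,y0-.035,.073),rate=.03,f_stop=7)); st("stop?")
E
```

```text
False
down t 12.57 p [0.5774 0.2547 0.0738] box [0.0007 0.068  0.0738] F [ 0.63 -0.28 -0.1 ] w 0.0599
soft t 13.33 p [0.5768 0.2551 0.0731] box [0.     0.0682 0.0731] F [-0.58  1.53  0.15] w 0.0158
firm t 13.55 p [0.5767 0.255  0.0731] box [0.     0.0681 0.0731] F [-1.68  1.26  1.53] w 0.0158
True
stop? t 14.25 p [0.5732 0.2373 0.0732] box [0.     0.0501 0.0732] F [1.03 2.04 2.1 ] w 0.0158
```

The hard stop is at box y = 0.050, which matches travel 0.023, so y ≈ 0.073 − t. Now I search the raise height.

```bash
python3 - <<'E'
from h import *
Y=.0731; z0=.0731
line_to(bx(0,Y-.016,z0),rate=.06); st("back")
for r in(.0110,.0074,.0146):
    line_to(bx(0,Y-.016,z0+r),rate=.05); st("raised %.4f"%r)
    hit=line_to(bx(0,Y-.056,z0+r),rate=.04,f_stop=7); st("hit %s"%hit)
    t=Y-tobox(read_eef_pos())[1]
    if t>.050: print("through",t); break
    line_to(bx(0,Y-.016,z0+r),rate=.06)
E
```

```text
back t 14.51 p [0.5746 0.2443 0.0731] box [0.     0.0573 0.0731] F [-1.23  0.66  3.25] w 0.016
raised 0.0110 t 14.88 p [0.5745 0.2439 0.0841] box [-0.      0.0569  0.0841] F [ 0.31 -0.6  -3.27] w 0.0159
hit True t 15.31 p [0.5731 0.2371 0.0838] box [-0.      0.0499  0.0838] F [0.93 3.38 0.69] w 0.0159
raised 0.0074 t 15.83 p [0.5745 0.2441 0.08  ] box [0.    0.057 0.08 ] F [ 1.78  0.37 -3.36] w 0.0161
hit True t 16.27 p [0.5731 0.2373 0.0804] box [-0.      0.0501  0.0804] F [0.86 2.58 1.09] w 0.0161
raised 0.0146 t 16.83 p [0.5745 0.244  0.0881] box [0.     0.057  0.0881] F [ 1.41  0.2  -2.79] w 0.0162
hit False t 17.98 p [0.5666 0.2047 0.0877] box [0.     0.0169 0.0877] F [ 2.07 -1.6  -3.77] w 0.0157
through 0.05621936807979649
```

Passed with a raise of 14.6 mm. Now I let the lid down, slide it to the end and release.

```bash
python3 - <<'E'
from h import *
import cv2
Y=.0731; z0=.0731
print(line_to(bx(0,Y-.056,z0),rate=.03,f_stop=7)); st("lowered")
z=read_eef_pos()[2]
print(line_to(bx(0,Y-.150,z),rate=.06,f_stop=8)); st("end")
print("travel",Y-tobox(read_eef_pos())[1])
y=tobox(read_eef_pos())[1]
grip(.045); st("open")
line_to(bx(0,y,.17),rate=.15); st("up")
reach(bx(-.1,-.33,.25),q(-.2)); st("away")
for n in("scene","top"):get_image(n); print(n,[(np.round(d["uv"],1),round(d["score"],2)) for d in search_frame(n,"lid_handle")[:2]])
a=get_image("scene")[60:360,60:460];b=get_image("top")[100:400,60:460]
cv2.imwrite("pics/end.png",np.hstack([a,b]))
E
```

```text
True
lowered t 18.48 p [0.5667 0.2051 0.0731] box [0.0001 0.0173 0.0731] F [-0.71  1.05  6.17] w 0.0158
True
end t 19.75 p [0.55   0.1226 0.0731] box [ 0.0001 -0.0669  0.0731] F [0.87 3.33 3.26] w 0.016
travel 0.13999630281037528
open t 20.43 p [0.5501 0.1227 0.0734] box [ 0.0002 -0.0668  0.0734] F [-0.06  0.1   0.09] w 0.0451
up t 21.23 p [0.5493 0.1226 0.1692] box [-0.0006 -0.067   0.1692] F [-0.14 -0.35 -0.26] w 0.0448
away t 22.35 p [ 0.4    -0.1149  0.2496] box [-0.0998 -0.3295  0.2496] F [ 0.52  0.08 -0.2 ] w 0.045
scene [(array([308.6, 165.2]), 0.83)]
top [(array([213.9, 237.1]), 0.76)]Traceback (most recent call last):
  File "<stdin>", line 14, in <module>
    return _nx.concatenate(arrs, 1, dtype=dtype, casting=casting)
           ~~~~~~~~~~~~~~~^^^^^^^^^^^^^^^^^^^^^^^^^^^^^^^^^^^^^^^
ValueError: all the input array dimensions except for the concatenation axis must match exactly, but along dimension 0, the array at index 0 has size 300 and the array at index 1 has size 284
```

```bash
python3 - <<'E'
from h import *
import cv2
from vis import proj
print([proj(n,[bx(0,-.068,.07)]).round(1) for n in("scene","top")])
a=get_image("scene")[60:360,60:460];b=get_image("top")[84:384,60:460]
cv2.imwrite("pics/end.png",np.hstack([a,b])); st()
E
```

```text
[array([[307.9, 163.8]]), array([[207.9, 235. ]])]
 t 22.75 p [ 0.3998 -0.115   0.2498] box [-0.0999 -0.3296  0.2498] F [ 0.05 -0.03  0.07] w 0.0456
```

View pics/end.png

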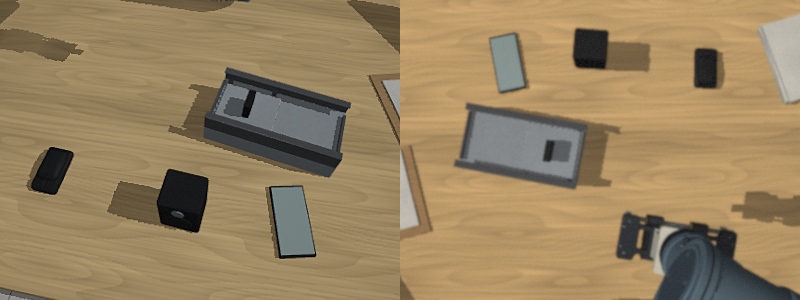

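The lid covers the well, with its handle at about (308,164) in the scene image as predicted for fully shut. The mouse, phone and speaker are where they were, and the arm is clear. Handing in.

```bash
python3 -c "
from rig import *
job_done()"
```

```text
the job is handed in; nothing more can be done
```

The charger is inside the well and the lid is fully shut and lying flat. I handed the job in at about 23 s of the 56 s allowed.

- **Charger:** I gripped it across its 42 mm sides and lowered it slowly until it touched the well floor (about 4.7 N). I then let go, and a picture confirmed it lay in the well.
- **Lid:** It stopped hard at the detent when raised 11 mm and 7.4 mm, and passed at 14.6 mm. I then let it down to its starting height and slid it to the end stop at a measured travel of 0.140 m.
- **Last checks:** In the final picture the lid covers the well and the bystanders look unmoved. The arm was clear and touching nothing.
- **Disagreements:** In the scene view the network's handle position was within 2 px of where a fully shut lid should put it. In the top view it was about 6 px off, probably because it marks the whole lid. The two cameras' separate box fits also differed by about 3 mm, within their calibration error.

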